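Set the praline carousel to the chocolate log and lock it

TASK

Turn the praline carousel by its rim knob until the compartment with the chocolate log shows in the opening of the clear cover, and lock it there with the drop catch: tip the catch over onto the wheel and ease the wheel on by feel until the tooth falls home in its notch. Never force the wheel against the catch, and leave the other things on the counter where they are.

Things in the scene. Friction and masses are not known exactly. Their poses are not given: they have to be found in the camera images.
- carousel: praline carousel, fixed: round dark wooden base 212 mm across; a wheel turns on its spindle under a fixed flat clear cover 136 mm across (top 63 mm above the counter) with one steel-edged wedge opening of 60 degrees. Origin on the spindle axis at counter height, z up; -x points to the middle of the opening (roughly toward the robot), -y to the drop catch.
- spindle_nut (a point): top of the steel nut on the spindle, 76 mm high, on the wheel's axis. The wheel (201 mm across) has six compartments of 60 degrees: one with a chocolate log, five with round chocolate cups. It turns both ways against slight friction (1 to 2 N at the knob) and stays where it is left; at the start the log is about 40 to 110 degrees anticlockwise (from above) of the opening.
- tooth_spot (a point): fixed point over the wheel's flat steel flange (radius 84 to 100 mm, top 27 mm above the counter) where the catch's tooth comes down: 93 mm from the axis on the carousel's -y side, 27 mm high. The flange has six notches 12 mm wide, one exactly at each divider between compartments; one lies here when the log's compartment is at the opening.
- log_mid (a point): middle of the top of the chocolate log (42 x 19 x 16 mm) in the wheel, lying roughly lengthways from the axis, 43.5 mm from the axis, 43 mm high. Laid in by hand, a little askew: only within about 5 degrees of its compartment's middle, so it tells the compartment but not where the notch is.
- knob_top (a point): centre of the top of the turning knob on the wheel's rim: upright dark wooden cylinder, 19 mm across, 68 to 94 mm above the counter, on a thin stem, 78.5 mm from the axis. With the log at the opening it stands about 120 degrees (within 6) anticlockwise, from above, of the carousel's +x. Room for fingers all round it above 66 mm.
- opening_mid (a point): middle of the opening in the cover, 43.5 mm from the axis on the carousel's -x side, 63 mm above the counter
- catch: drop catch, steel bar 52 x 12 x 6 mm on a level hinge, 140 mm from the axis on the carousel's -y side, 36 mm high (its origin); its +y runs along the bar to the tooth. At the start it is thrown back: upright and leaning outward 13 degrees against its stop. Tipped inward past upright it falls by its own weight, softly damped. With the tooth home the bar lies level and locks the wheel both ways.
- catch_tooth (a point): bottom end of the catch's slender tooth (8.5 mm wide along the rim, 18 mm deep, 47 mm from the hinge); over 10 N strains it. Height above the counter: 18 mm when home in a notch, 27 mm when resting on the flange. It drops, in about 0.1 s, into the first notch that comes under it (at over 25 mm/s of rim speed it may skip it) and has under 2 mm of play each way there.
- catch_ball (a point): centre of the dark wooden ball (13 mm) on the catch's back, for tipping it, 47 mm along the bar and 13 mm off it: when thrown back it is the outermost and about the highest part, 79 mm above the counter; on top of the bar, 49 mm high, when it is down
- tongs: small steel serving tongs lying flat, 170 x 32 x 18 mm; bystander; origin at the underside's middle
- bell: steel counter bell, 80 mm across, 60 mm high; bystander
- scoop: steel sweet scoop with a wooden handle, 138 x 42 x 21 mm; bystander
- bowl_almond: oval glazed bowl of almonds, 104 x 142 x 95 mm; bystander
- card_stand: wooden block with an upright card, 24 x 85 x 57 mm; bystander
- loose_log: chocolate log lying on the counter, 42 x 19 x 16 mm, not the one in the carousel; bystander

How it is judged:
By the outcome, as a careful person would: the job done as asked, in the order asked, and still so for the second after the job is handed in, with the robot touching nothing.
It also fails if it takes over 56 s, if anything falls off the work surface, if the arm or the gripper's body presses on something with over 40 N, if the wrist force passes 120 N, or if a joint passes its speed limit or range.

ROBOT

A 6-joint arm with a two-finger parallel gripper is mounted at the origin on a cart in front of the work surface, level with it; the furniture and walls round the work are solid. World frame = base frame: x ahead of the robot, y to its left, z up, the work surface at z = 0. Lengths are in m, angles in degrees, forces in N, time in s.
With the tool pointing down it reaches from about 0.325 to 0.85 m from the base axis. Payload 15.5 kg.
Tool frame: the origin (TCP) lies at the very end of the fingers, on their centre line; the grasp point (between the pads) lies arm.grip_depth behind it (arm.grip_depth is the distance from the TCP to the grasp point, in m); z points along the fingers, y is the line along which they close (so a half turn about z gives the same grasp; the last joint's range is limited). The gripper opens to 91 mm and grips with 3 to 60 N. Pads are 32 mm wide; open, the fingers measure 118 mm over their backs; the gripper's body (76 mm by 178 mm) begins 60 mm behind the grasp point.
Start: joints at [-74.513, 28.281, 77.091, -0, 74.628, -5.472], TCP at [0.224, -0.584, 0.214] pointing down, gripper open.
Joint ranges: [-166.48, 166.48], [-47.26, 123.95], [12.59, 153.08], [-70.14, 250.14], [6.76, 159.57], [-176.63, 176.63]. Speed limits (degrees/s): [108.29, 108.29, 147.25, 172.46, 172.46, 172.46].

INTERFACE

Orientations are given as a 3x3 rotation matrix whose columns are the frame's x, y, z axes.
In Python, from rig import arm gives the robot as it stands. Calls block until the motion is done:
- arm.move_to(position, orientation): joint-space move of the TCP to a pose.
- arm.move_l(position, orientation=None, feed=0.15): straight line of the TCP; orientation=None keeps the orientation; feed is the mean speed in m/s.
- arm.move_joints(angles): joint-space move.
- arm.grip(opening): finger opening in m; the grip force is fixed at half the most; returns when the fingers have stopped.
- arm.sleep(seconds).
- arm.solve_ik(position, orientation): joint angles nearest the present ones, or None.
- arm.snapshot(name): name is "side" or "top" or "wrist"; returns the picture (400x640x3 uint8, red, green, blue); there is no depth.
- arm.get_calibration(name): a dict with "intrinsics" (3x3 intrinsics, pixels), "cam_to_world" (4x4, takes a point from camera to world coordinates). Camera axes: x right, y down, z forward; pixel columns grow to the right and rows downward; lengths in m; the calibration is good to about 2 mm. A picture is of the moment at which its call begins: read the wrist's pose just before it. get_calibration takes no time and is no camera call; for the wrist camera it gives the pose at the moment of the call.
A pose or a line that the arm cannot do raises arm.Unreachable and nothing moves.
- arm.sign_off(): hands the job in; it is judged then, once.
Readings, each from a call of its own:
- arm.current_t(): time.
- arm.current_joint_positions(): joint angles.
- arm.current_dq(): joint speeds.
- arm.current_tau(): joint torques, N m.
- arm.current_ee_pos(): TCP position.
- arm.current_tool_rot(): TCP orientation.
- arm.current_force(): force on the tool from outside, world axes, zero at the start.
- arm.current_torque(): the same for the moment, N m.
- arm.current_width(): finger opening in m.
- arm.current_grasp_force(): force on a finger pad.
Only numpy, scipy, OpenCV 4.12 (cv2) and the standard library are available. Lean on these libraries where they do the work, as an engineer would, in place of code of your own. Each camera call takes 0.05 s, during which the arm holds its last target. There are 200 camera calls.

## Working session

There is one attempt and no reset: what is moved stays moved. The work goes in short steps, each a Python script; the robot and the scene stay as the last script left them, time stands still between calls to the robot, and variables do not carry over. Pictures are saved under pics/ and viewed, at most 10 in all, crops included, and the job is handed in when it is done.

```bash
mkdir -p pics; ls; python3 - <<'E'
from rig import arm
import cv2,numpy as np
for n in ("top","side"):
    im=arm.snapshot(n); cv2.imwrite(f"pics/{n}0.png",im[:,:,::-1])
    c=arm.get_calibration(n); print(n,np.round(c["intrinsics"],1).tolist(),np.round(c["cam_to_world"],3).tolist())
print(arm.grip_depth,arm.current_t(),arm.current_tool_rot())
E
```

```text
pics
top [[443.7, 0.0, 320.6], [0.0, 443.7, 210.9], [0.0, 0.0, 1.0]] [[-0.012, -0.998, 0.059, 0.411], [-1.0, 0.012, -0.007, 0.014], [0.006, -0.059, -0.998, 1.572], [0.0, 0.0, 0.0, 1.0]]
side [[458.1, 0.0, 322.5], [0.0, 458.1, 197.7], [0.0, 0.0, 1.0]] [[0.972, -0.122, 0.201, 0.228], [-0.235, -0.563, 0.793, -1.189], [0.016, -0.818, -0.576, 0.967], [0.0, 0.0, 0.0, 1.0]]
0.0188 0.1 [[ 9.33838836e-01  3.57693950e-01 -2.57626118e-04]
 [ 3.57694019e-01 -9.33838266e-01  1.03984429e-03]
 [ 1.31364886e-04 -1.06319831e-03 -9.99999426e-01]]
```

View pics/top0.png

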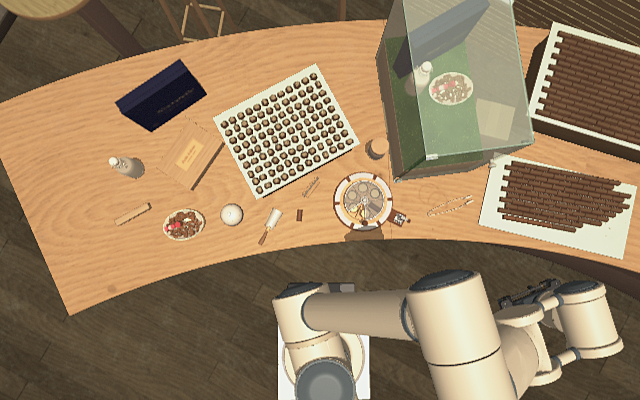

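View pics/side0.png

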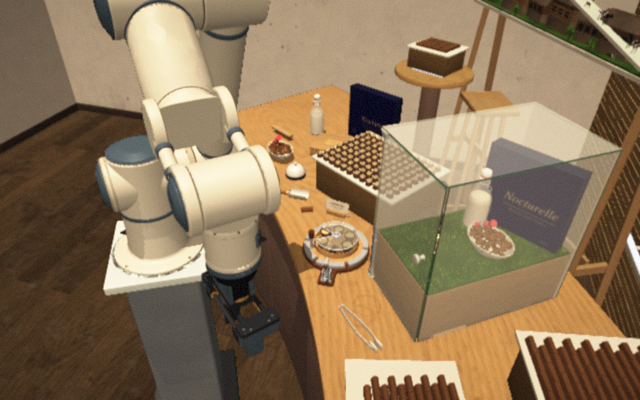

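The carousel is at top-view (363,201), with the catch at (400,218), the glass case just behind right, and the tongs at (450,205). I'll take a closer look with the wrist camera.

```bash
cat > h.py <<'E'
from rig import arm
import cv2,numpy as np
def ray(cal,u,v,z):
    K,T=cal["intrinsics"],cal["cam_to_world"]
    d=T[:3,:3]@np.linalg.inv(K)@[u,v,1.]; o=T[:3,3]
    return o+d*(z-o[2])/d[2]
def proj(cal,p):
    K,T=cal["intrinsics"],cal["cam_to_world"]
    q=K@(T[:3,:3].T@(np.asarray(p)-T[:3,3])); return q[:2]/q[2]
def R(yaw):  # tool down, closing line y at world yaw-90.. ; x axis at yaw
    a=np.radians(yaw); c,s=np.cos(a),np.sin(a)
    return np.array([[c,s,0],[s,-c,0],[0,0,-1.]])
E
python3 - <<'E'
from h import *
c=arm.get_calibration("top")
for p in [(363,201,.05),(400,218,.03),(395,180,0),(378,60,.0),(450,205,0)]: print(p,ray(c,*p).round(3))
w=arm.get_calibration("wrist"); t=np.eye(4); t[:3,:3]=arm.current_tool_rot(); t[:3,3]=arm.current_ee_pos()
print((np.linalg.inv(t)@w["cam_to_world"]).round(3).tolist()); print(np.round(w["intrinsics"],1).tolist())
for p in [(0.35,-0.1),(0.33,-0.16),(.4,-.08)]:
  for y in (0,-20,-45): print(p,y,arm.solve_ik([*p,.33],R(y)))
E
```

```text
(363, 201, 0.05) [ 0.533 -0.143  0.05 ]
(400, 218, 0.03) [ 0.474 -0.272  0.03 ]
(395, 180, 0) [ 0.611 -0.263  0.   ]
(378, 60, 0.0) [ 1.05  -0.211  0.   ]
(450, 205, 0) [ 0.52  -0.457  0.   ]
[[-0.001, -0.967, -0.255, 0.071], [1.0, -0.001, -0.0, -0.001], [0.0, -0.255, 0.967, -0.171], [0.0, 0.0, 0.0, 1.0]]
[[358.7, 0.0, 321.4], [0.0, 358.7, 198.7], [0.0, 0.0, 1.0]]
(0.35, -0.1) 0 [-2.53690817e+01 -4.74164628e-01  9.85476161e+01 -2.54444375e-14
  8.19265486e+01  6.46309183e+01]
(0.35, -0.1) -20 [-2.53690817e+01 -4.74164628e-01  9.85476161e+01 -2.54444375e-14
  8.19265486e+01  8.46309183e+01]
(0.35, -0.1) -45 [-2.53690817e+01 -4.74164628e-01  9.85476161e+01 -2.54444375e-14
  8.19265486e+01  1.09630918e+02]
(0.33, -0.16) 0 [-3.52190818e+01 -2.07089672e-01  9.82831442e+01 -2.54444375e-14
  8.19239455e+01  5.47809182e+01]
(0.33, -0.16) -20 [-3.52190818e+01 -2.07089672e-01  9.82831442e+01 -2.54444375e-14
  8.19239455e+01  7.47809182e+01]
(0.33, -0.16) -45 [-3.52190818e+01 -2.07089672e-01  9.82831442e+01 -2.54444375e-14
  8.19239455e+01  9.97809182e+01]
(0.4, -0.08) 0 [-1.97112931e+01  3.73996464e+00  9.41368210e+01 -2.54444375e-14
  8.21232144e+01  7.02887069e+01]
(0.4, -0.08) -20 [-1.97112931e+01  3.73996464e+00  9.41368210e+01 -2.54444375e-14
  8.21232144e+01  9.02887069e+01]
(0.4, -0.08) -45 [-1.97112931e+01  3.73996464e+00  9.41368210e+01 -2.54444375e-14
  8.21232144e+01  1.15288707e+02]
```

```bash
python3 - <<'E'
from h import *
import pickle
arm.move_to([.45,-.17,.33],R(0)); print(arm.current_t())
c=arm.get_calibration("wrist"); im=arm.snapshot("wrist"); pickle.dump((c,im),open("w1.pkl","wb"))
cv2.imwrite("pics/w1.png",cv2.resize(im,(800,500),interpolation=cv2.INTER_CUBIC)[:,:,::-1])
E
```

```text
1.8667
```

View pics/w1.png

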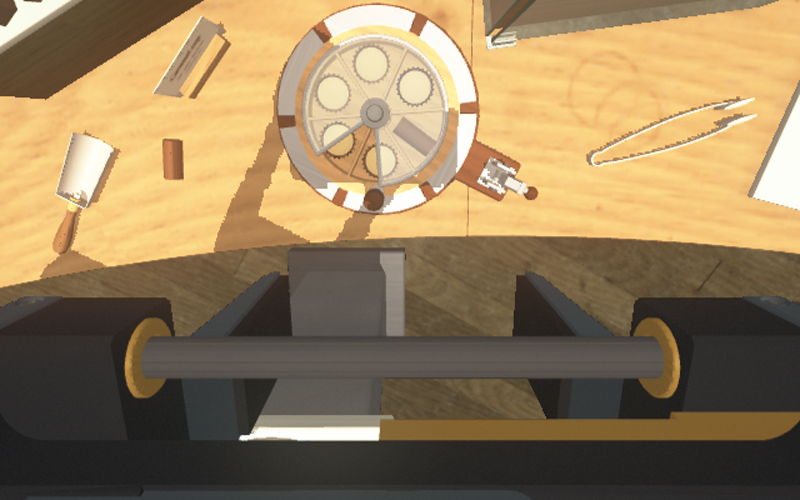

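The carousel is centred at (375,112), the knob at (374,199), the log at (414,138), and the catch ball at (530,193). The opening is between the steel edges at lower-left. I'll enlarge that area.

```bash
python3 - <<'E'
from h import *
import pickle
c,im=pickle.load(open("w1.pkl","rb"))
cr=im[0:180,210:450]  # 
cv2.imwrite("pics/w1c.png",cv2.resize(cr,None,fx=10/3,fy=10/3,interpolation=cv2.INTER_CUBIC)[:,:,::-1])
E
```

```text
(no output)
```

View pics/w1c.png

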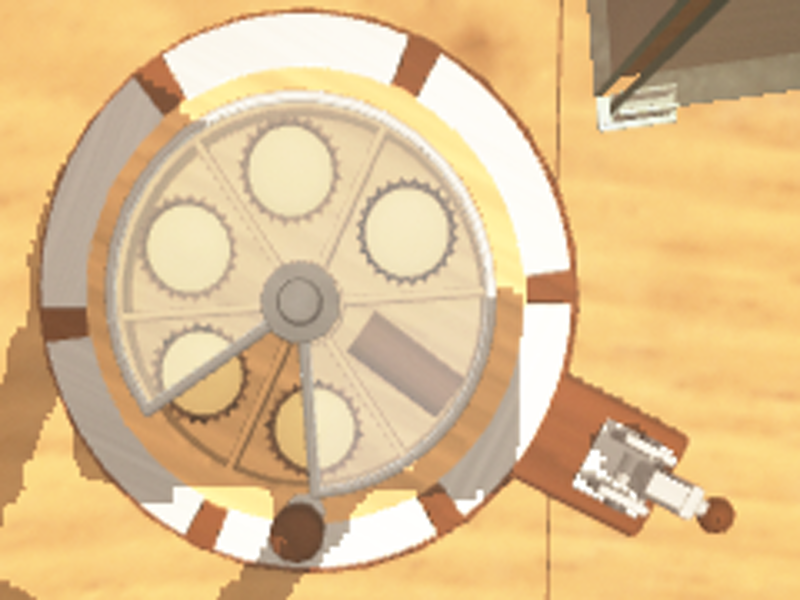

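```bash
python3 - <<'E'
from h import *
import pickle
c,im=pickle.load(open("w1.pkl","rb"))
def P(X,Y,z): return ray(c,210+(X+.5)*.3-.5,(Y+.5)*.3-.5,z)
nut=P(299,301,.076)
n=np.array([P(x,y,.027) for x,y in [(418,65),(157,82),(66,323),(207,525),(440,508),(551,287)]])
C=n.mean(0)[:2]; print("nut",nut,"notchC",C)
C=(C+nut[:2])/2
def pol(p): d=p[:2]-C; return round(np.hypot(*d),4),round(np.degrees(np.arctan2(d[1],d[0])),1)
print("notches",[pol(p) for p in n])
for nm,X,Y,z in [("open1",150,410,.063),("open2",317,493,.063),("knob",297,531,.094),("log",407,364,.043),("ball",716,515,.079),("base1",688,437,.02),("base2",633,534,.02),("case",600,128,.0)]:
    p=P(X,Y,z); print(nm,p.round(4),pol(p))
E
```

```text
nut [ 0.53649751 -0.14493346  0.076     ] notchC [ 0.53678268 -0.14489725]
notches [(np.float64(0.0932), np.float64(-26.5)), (np.float64(0.0943), np.float64(34.3)), (np.float64(0.092), np.float64(93.9)), (np.float64(0.0931), np.float64(153.9)), (np.float64(0.0927), np.float64(-146.1)), (np.float64(0.0928), np.float64(-85.9))]
open1 [ 0.4996 -0.0901  0.063 ] (np.float64(0.0662), np.float64(124.1))
open2 [ 0.4699 -0.1496  0.063 ] (np.float64(0.067), np.float64(-176.0))
knob [ 0.4605 -0.144   0.094 ] (np.float64(0.0761), np.float64(179.3))
log [ 0.5152 -0.1827  0.043 ] (np.float64(0.0434), np.float64(-119.5))
ball [ 0.4638 -0.2912  0.079 ] (np.float64(0.1634), np.float64(-116.5))
base1 [ 0.4868 -0.2948  0.02  ] (np.float64(0.158), np.float64(-108.4))
base2 [ 0.4481 -0.2751  0.02  ] (np.float64(0.1575), np.float64(-124.2))
case [ 0.6033 -0.2581  0.    ] (np.float64(0.1314), np.float64(-59.5))
```

```bash
cat >> h.py <<'E'
C=np.array([.5366,-.1449]); ZK=.072
def pt(r,ang,z): a=np.radians(ang); return np.array([C[0]+r*np.cos(a),C[1]+r*np.sin(a),z])
def Rk(th): return R((th-180)*.8)
def ftan(th): # tangential force on tool, anticlockwise positive
    a=np.radians(th); f=arm.current_force(); return -f[0]*np.sin(a)+f[1]*np.cos(a)
E
python3 - <<'E'
from h import *
import pickle
arm.grip(.05)
arm.move_to(pt(.0785,179.3,.13),Rk(179.3)); arm.move_l(pt(.0785,179.3,ZK),feed=.08)
print(arm.current_t(),arm.current_force().round(2))
arm.grip(.023); print(arm.current_width(),arm.current_force().round(2))
for th in np.linspace(179.3,99.3,11)[1:]:
    arm.move_l(pt(.0785,th,ZK),Rk(th),feed=.08); print(round(th,1),round(ftan(th),2),arm.current_force().round(1),round(arm.current_t(),2))
E
```

```text
4.3917 [0.58 1.07 0.12]
0.023142442388074606 [ 0.91 -0.03  0.16]
171.3 0.05 [ 0.2 -0.1 -0.5] 5.28
163.3 0.46 [-0.4 -0.4  0.6] 5.56
155.3 0.31 [ 0.1 -0.4  0.3] 5.84
147.3 0.07 [ 0.3 -0.3  0. ] 6.12
139.3 0.14 [-0.3  0.1 -0.7] 6.41
131.3 -0.4 [ 1.1 -0.6  0.1] 6.69
123.3 -0.55 [0.4 0.4 0.8] 6.97
115.3 0.2 [-0.2 -0.2 -0.1] 7.26
107.3 0.68 [-0.8  0.3 -0.5] 7.54
99.3 -0.76 [0.7 0.3 0.5] 7.83
```

```bash
python3 - <<'E'
from h import *
import pickle
arm.grip(.045); arm.move_l(pt(.0785,99.3,.14),feed=.15)
arm.move_to([.44,-.21,.28],R(0)); print(arm.current_t())
c=arm.get_calibration("wrist"); im=arm.snapshot("wrist"); pickle.dump((c,im),open("w2.pkl","wb"))
u,v=proj(c,[*C,.03]); print(u,v)
u0=210;v0=0
cv2.imwrite("pics/w2.png",cv2.resize(im[0:180,u0:u0+240],None,fx=10/3,fy=10/3,interpolation=cv2.INTER_CUBIC)[:,:,::-1])
E
```

```text
10.3167
264.00264906763095 80.2507335563588
```

View pics/w2.png

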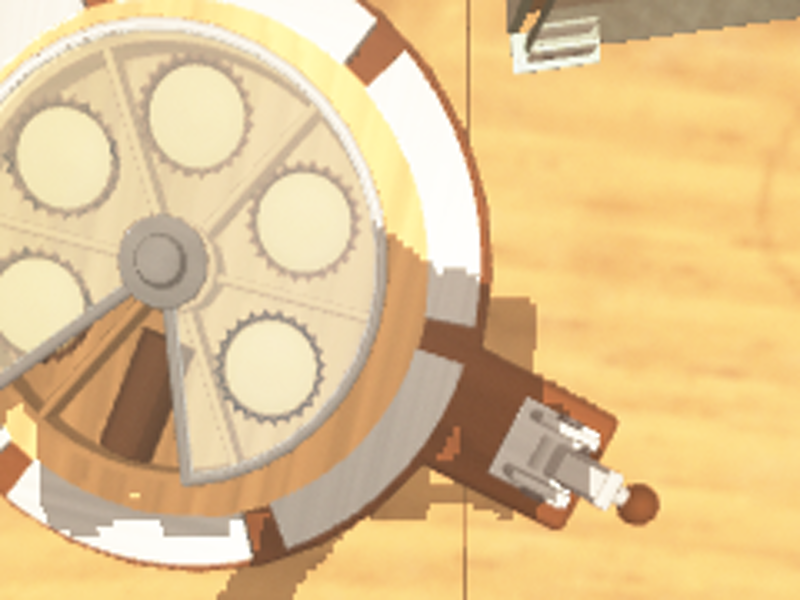

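The log is nearly in the opening at (135,395). The notch nearest the catch is at (453,337), with others at (377,47) and (265,533).

```bash
python3 - <<'E'
from h import *
import pickle
c,im=pickle.load(open("w2.pkl","rb"))
def P(X,Y,z): return ray(c,210+(X+.5)*.3-.5,(Y+.5)*.3-.5,z)
def pol(p): d=p[:2]-C; return round(float(np.hypot(*d)),4),round(float(np.degrees(np.arctan2(d[1],d[0]))),1)
for n,X,Y,z in [("nut",160,260,.076),("n1",377,47,.027),("n2",453,337,.027),("n3",265,533,.027),("ball",638,504,.079),("o2",192,484,.063),("log",148,392,.043),("bA",620,418,.02),("bB",556,528,.02)]:
    p=P(X,Y,z); print(n,p.round(4),pol(p))
E
```

```text
nut [ 0.5363 -0.1458  0.076 ] (0.0009, -109.5)
n1 [ 0.6046 -0.2104  0.027 ] (0.0944, -43.9)
n2 [ 0.5144 -0.2363  0.027 ] (0.0941, -103.6)
n3 [ 0.4472 -0.1705  0.027 ] (0.0929, -164.0)
ball [ 0.464  -0.2912  0.079 ] (0.1633, -116.4)
o2 [ 0.4686 -0.1506  0.063 ] (0.0682, -175.2)
log [ 0.4968 -0.1342  0.043 ] (0.0412, 164.9)
bA [ 0.4868 -0.2961  0.02  ] (0.1592, -108.2)
bB [ 0.4478 -0.275   0.02  ] (0.1575, -124.3)
```

```bash
python3 - <<'E'
from h import *
A=-116.3; Rr=R(-26.3)
arm.move_to(pt(.203,A,.15),Rr); arm.grip(0.0)
arm.move_l(pt(.203,A,.068),feed=.15); print(arm.current_t(),arm.current_force().round(1))
for r in (.185,.175,.168,.1605,.157):
    arm.move_l(pt(r,A,.068),feed=.05); print(r,arm.current_force().round(1))
arm.move_l(pt(.185,A,.075),feed=.15); arm.move_l(pt(.185,A,.14),feed=.2); print(arm.current_t())
im=arm.snapshot("side"); c=arm.get_calibration("side"); u,v=map(int,proj(c,pt(.12,A,.04))); print(u,v)
cv2.imwrite("pics/s3.png",cv2.resize(im[v-50:v+50,u-66:u+66],None,fx=6,fy=6,interpolation=cv2.INTER_CUBIC)[:,:,::-1])
E
```

```text
12.5917 [-0.9 -0.2 -0.2]
0.185 [-0.2 -0.7  1.1]
0.175 [ 0.8 -0.3  0.5]
0.168 [ 0.4 -0.8 -0.4]
0.1605 [-0.6 -0.1  0.1]
0.157 [ 0.7  0.1 -0.2]
15.1083
327 266
```

View pics/s3.png

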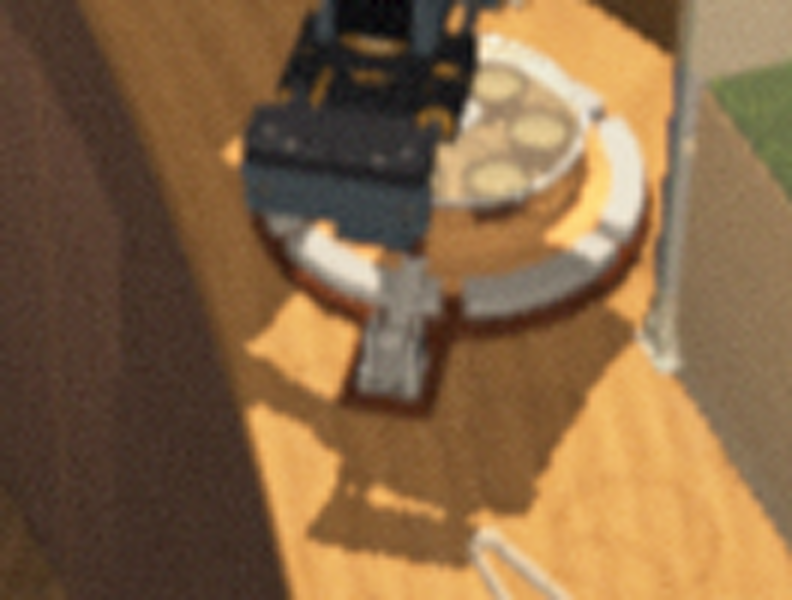

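The catch lies on the flange at (400,290), with the notch just to its right at (455,300). Next I'll ease the wheel on while checking force and watching the ball.

```bash
cat > ease.py <<'E'
from h import *
cs=arm.get_calibration("side"); bu,bv=proj(cs,pt(.095,-116.3,.055)).round().astype(int)
def side(): return cv2.resize(arm.snapshot("side")[bv-30:bv+30,bu-30:bu+30],None,fx=4,fy=4,interpolation=cv2.INTER_CUBIC)
def shift(ref,im):
    t=ref[84:164,84:156]; m=cv2.matchTemplate(im[60:190,60:180],t,cv2.TM_CCOEFF_NORMED)
    _,s,_,l=cv2.minMaxLoc(m); return (l[0]-24)/4,(l[1]-24)/4,round(s,2)
def feel(th,n=10):
    f=[]
    for _ in range(n): f.append(ftan(th)); arm.sleep(.01)
    return np.mean(f)
E
python3 - <<'E'
from ease import *
arm.grip(.045); th=101.3
arm.move_l(pt(.15,-116.3,.2),feed=.25); arm.move_to(pt(.0785,th,.14),Rk(th)); arm.move_l(pt(.0785,th,ZK),feed=.1)
arm.grip(.023); ref=side(); cv2.imwrite("pics/ref.png",ref[:,:,::-1]); print(arm.current_t(),feel(th))
for th in np.r_[np.arange(100.3,91.5,-1),np.arange(91.3,86.5,-.5)]:
    arm.move_l(pt(.0785,th,ZK),Rk(th),feed=.01); f=feel(th); s=shift(ref,side())
    print(round(th,1),round(f,2),s,round(arm.current_t(),2))
    if f>4.5 or s[1]>=1.75: break
cv2.imwrite("pics/now.png",np.hstack([ref,side()])[:,:,::-1])
E
```

```text
18.8333 -0.2058990819262417
100.3 0.12 (0.0, 0.0, 1.0) 19.33
99.3 0.06 (0.0, 0.0, 1.0) 19.75
98.3 1.13 (0.0, 0.0, 1.0) 20.17
97.3 1.32 (-0.25, 0.0, 0.98) 20.58
96.3 1.18 (-0.5, 0.0, 0.94) 21.0
95.3 1.02 (-0.5, -0.25, 0.91) 21.42
94.3 1.22 (-0.75, -0.25, 0.87) 21.83
93.3 1.19 (-0.5, -0.25, 0.85) 22.25
92.3 1.23 (-0.25, 0.0, 0.83) 22.67
91.3 0.99 (-0.25, 0.0, 0.83) 23.08
90.8 1.44 (0.0, 0.0, 0.83) 23.47
90.3 1.74 (0.0, 0.0, 0.83) 23.85
89.8 1.34 (0.0, 0.0, 0.84) 24.23
89.3 1.26 (0.0, 0.0, 0.85) 24.62
88.8 1.41 (0.0, 0.0, 0.86) 25.0
88.3 1.28 (0.0, 0.0, 0.86) 25.38
87.8 1.23 (0.0, 0.25, 0.85) 25.77
87.3 0.95 (0.0, 0.25, 0.85) 26.15
86.8 0.85 (0.0, 0.25, 0.85) 26.53
```

View pics/now.png

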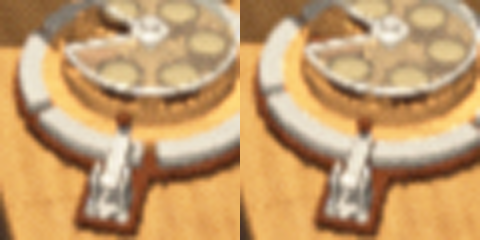

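The ball has not dropped yet (122 px in both halves). Contact began at about 98.8°, so about 12° has been turned and the notch is nearly under the tooth. I'll continue in small steps.

```bash
python3 - <<'E'
from ease import *
ref=side(); out=[ref]; s0=None
for th in np.arange(86.4,82.5,-.4):
    arm.move_l(pt(.0785,th,ZK),Rk(th),feed=.01); f=feel(th); im=side(); s=shift(ref,im)
    print(round(th,1),round(f,2),s,round(arm.current_t(),2))
    if f>3.5 or abs(s[1])>=1.25 or s[2]<.9: break
cv2.imwrite("pics/now2.png",cv2.resize(np.hstack([ref,im]),None,fx=1.6,fy=1.6)[:,:,::-1])
E
```

```text
86.4 1.07 (0.0, 0.0, 1.0) 27.02
86.0 1.33 (0.0, 0.0, 1.0) 27.4
85.6 1.79 (0.0, 0.0, 1.0) 27.78
85.2 4.88 (0.0, 0.0, 1.0) 28.17
```

View pics/now2.png

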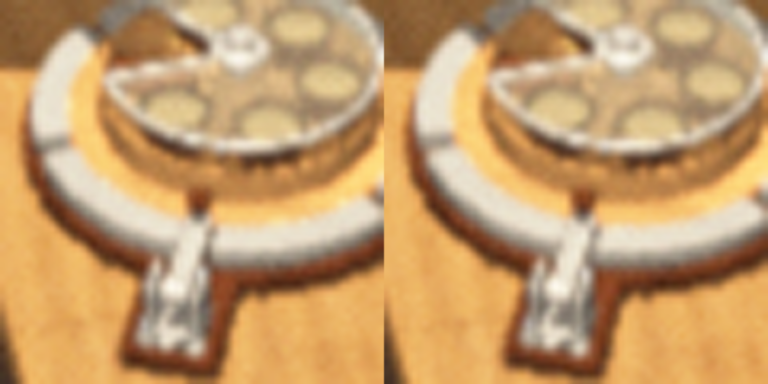

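The force rose to 4.9 N, so the tooth is against a notch wall. I'll back off, release and check with a close wrist view.

```bash
python3 - <<'E'
from h import *
th=86.6
arm.move_l(pt(.0785,th,ZK),Rk(th),feed=.02); print(arm.current_force().round(1))
arm.grip(.045); arm.move_l(pt(.0785,th,.14),feed=.15)
arm.move_to([.40,-.235,.20],R(0)); print(arm.current_t())
c=arm.get_calibration("wrist"); im=arm.snapshot("wrist")
import pickle; pickle.dump((c,im),open("w4.pkl","wb"))
A=-116.2
u,v=map(int,proj(c,pt(.11,A,.04))); u0=max(0,u-100); v0=max(0,v-75); print(u0,v0)
f=lambda p:((proj(c,p)-[u0,v0]+.5)*4-.5).round(0)
print("home ball",f(pt(.093,A,.049)),"rest ball",f(pt(.0964,A,.0578)),"hinge",f(pt(.14,A,.036)),"nut",f([*C,.076]))
cv2.imwrite("pics/w4.png",cv2.resize(im[v0:v0+150,u0:u0+200],None,fx=4,fy=4,interpolation=cv2.INTER_CUBIC)[:,:,::-1])
E
```

```text
[-0.1 -0.3  0.7]
31.1417
232 9
home ball [332. 263.] rest ball [346. 267.] hinge [521. 365.] nut [-118.   21.]
```

View pics/w4.png

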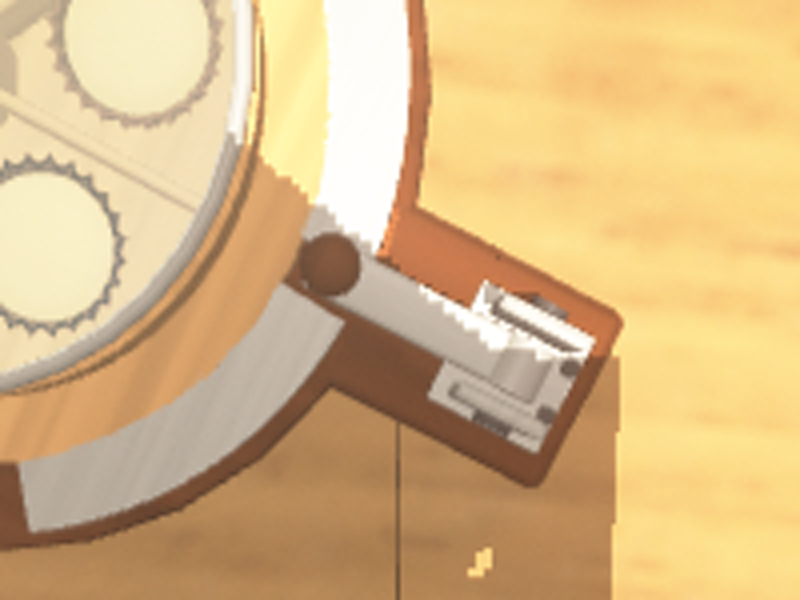

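The ball is at (330,264), against a prediction of (332,263) for home and (346,267) for resting on the flange. The bar lies level over the notch, and the arm is clear.

```bash
python3 -c "
from rig import arm
print(arm.current_t(),arm.current_force().round(1)); print(arm.sign_off())"
```

```text
31.1917 [-0.3  0.1 -0.5]
the job is handed in; nothing more can be done
None
```

The log's compartment is in the opening and the catch tooth is home in its notch. I handed the job in at 31.2 s; the highest averaged force while easing the wheel was 4.9 N at the knob.

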